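# Lever open the stuck tin on the basin ledge

### The arm

A 7-joint arm with a two-finger parallel gripper is mounted at the origin on the work surface. World frame = base frame: x ahead of the robot, y to its left, z up, the work surface at z = 0. Lengths are in m, angles in rad, forces in N, time in s.
With the tool pointing down it reaches from about 0.4 to 0.85 m from the base axis. Payload 10.4 kg.
Tool frame: the origin (TCP) lies midway between the tips of the shut fingers; the grasp point (between the pads) lies 19 mm behind it (manip.tcp_to_grasp is the distance from the TCP to the grasp point, in m); z points along the fingers, y is the line along which they close (so a half turn about z gives the same grasp; the last joint's range is limited). The gripper opens to 85 mm and grips with 20 to 120 N. Pads are 22 mm wide; open, the fingers measure 114 mm over their backs; the gripper's body (76 mm by 85 mm) begins 54 mm behind the grasp point. The pads swing forward as they close: fully open they stand 13 mm farther back than shut.
Start: joints at [-1.33, 0.332, -0.065, 1.46, 0.022, 1.35, -0.088], TCP at [0.163, 0.603, 0.231] pointing down, gripper open.
Joint ranges: [-2.6, 2.6], [-0.5, 2.12], [-1.47, 1.34], [0.16, 2.42], [-1.27, 4.41], [0.06, 2.06], [-2.6, 2.6]. Speed limits (rad/s): [2.22, 2.22, 2.79, 2.79, 3.14, 3.14, 3.14].

### API

Orientations are given as a unit quaternion [x, y, z, w].
In Python, from workcell import manip gives the robot as it stands.
- The arm moves only by the shell command python3 -m jog 'ROWS' [FORCE]. ROWS is a JSON object of lists of equal length, an entry for each row: "offset": the shift along the world's x, y, z in m, a list of three; "yaw": the turn about the world's z in degrees; "jaw": the closure, from 0 (fully open) to 1 (shut). A call has 1 to 20 rows; each row shifts and turns the commanded pose from where the row before left it; what a row does not reach is not made up. A row lasts 1/12 s, in which the tool goes at most 41.7 mm and 7.16 degrees, less where a joint would pass 70% of its speed; a pose out of reach is approached as far as the arm can. A call is refused whole if a number of a shift passes 0.0417 or a number of a turn 7.16, either way. A call with a gripper value outside its range is refused whole. The fingers move at their own pace and stop on an object; FORCE is the grip in N (left out, the last holds). Time passes only in rows, so rows that do not move let the fingers close. It gives the time, the measured TCP pose, the force, the opening and the grip force at its end, in the units of the state.
- manip.get_obs(): the state, without advancing time (a new reading comes with each control period).
- manip.camera(name): name is "side" or "top"; returns a dict with "frame" (384x512x3 uint8, red, green, blue), "camera_matrix" (3x3 intrinsics, pixels), "eye" and "attitude" of the camera in the world. Camera axes: x right, y up, looking along -z (the intrinsics and any distortion apply to the point x, -y, -z); pixel columns grow to the right and rows downward; lengths in m; the calibration is good to about 2 mm. A picture is of the moment at which its call begins. There is no depth.
- manip.hand_in(): hands the job in; it is judged then, once.
Trained networks look in a picture, given as the dict that the camera call returned (one of the last four; its "shot" number tells which), for a name from the list of things; names that differ only in an ending like _2 or _b are one class to them, and where a whole thing is asked for, a point or a joint stands for the part that bears it (a point fixed in the world has none). Each returns a list of dicts, best first, with "score" (0 to 1); they miss things now and then, are a little off and sometimes report something else, mostly with a low value. They report only what shows in the picture. A call takes as long as a camera call. They do not tell look-alikes from the thing itself.
- manip.masks_of(picture, name): "region" (384x512 bool, what is visible of it).
- manip.tip_of(picture, name): "at" ([x, y, z] in m, in world coordinates, good to about 4 mm: a listed point, or the origin of a listed thing).
The state is a dict: "clock": time; "joint_pos": joint angles; "joint_velocities": joint speeds; "tau": joint torques, N m; "position": TCP position; "ee_rot": TCP orientation; "ft_force": force on the tool from outside, world axes, zero at the start; "torque": the same for the moment, N m; "grip_width": opening from 0.0 (shut) to 1.0 (fully open); "grasp_force": force on a finger pad.
Only numpy, scipy, OpenCV 4.12 (cv2) and the standard library are available. Lean on these libraries where they do the work, as an engineer would, in place of code of your own. Each camera call takes 0.05 s, during which the arm holds its last target. There are 200 camera calls.

### The job

The round mirror on its stiff swing arm hangs over the steel tin: first swing it well clear, to whichever side the orange bodna does not stand on, and leave it there. Then take the short wooden-handled knife that leans on the ceramic bowl, lever the tin's tight lid open with the blade through the slot under its front edge and push it on until it stands upright, touching the tin with the knife only. Last, lay the knife flat across the middle of the wooden soap rest, and leave everything else standing where it is.

Things in the scene. Friction and masses are not known exactly. Their poses are not given: they have to be found in the camera images.
- mirror_stand: fixed steel stand of the swing mirror, behind the tin: foot 68 mm across, post 18 mm thick; origin at the centre of the foot on the ledge; z up along the post. The arm turns about this post
- mirror_arm (a joint): swivel of the mirror's arm on top of the post, rad, vertical axis: 0 = arm along the stand's -x; positive swings the mirror to the stand's +y (the robot's left), negative to -y; stops at +-1.45. Stiff (0.22 N m), stays where it is left. The arm is a level round bar 10 mm thick, its axis 290 mm above the ledge, 190 mm long from the post's axis
- bar_mid (a point): point on the bar's axis 140 mm from the post axis, 290 mm up; a good place to push the arm sideways with the fingertips
- mirror_centre (a point): centre of the round mirror that hangs under the end of the arm: 126 mm across, 10 mm thick, its face square to the arm and looking away from the post; 205 mm above the ledge, 190 mm from the post axis, lowest edge 142 mm above the ledge
- tin: fixed plain steel box, 95 deep (x) x 120 wide (y), walls 3 mm and 80 mm high, with a flat lid 6 mm thick on top that overhangs the front wall by 5 mm and the sides by 2 mm; origin at the centre of its underside, x points from the slotted front wall to the hinge side, z up. The front looks to the left, partly towards the robot. Nothing inside rises above 30 mm
- tin_slot (a point): middle of the prising slot in the tin's front wall, on the wall's outer face: 56 mm wide along y and 9 mm high, between the cut-down wall edge 71 mm and the lid's underside 80.5 mm above the ledge; goes through the 3 mm wall along the tin's +x. Axes as the tin's
- tin_hinge (a point): middle of the lid's hinge axis, along the tin's y, at the top of the back wall, 80.5 mm above the ledge, 95 mm behind the front face
- tin_lid (a joint): opening angle of the lid, rad: 0 shut, 1.57 upright, stop at 1.75. Stiff (about 0.28 N m, near 4 N at the front edge); stays where it is left
- lid_edge (a point): middle of the lid's front edge on its underside, 100 mm from the hinge axis
- knife: short blunt knife, 85 g. Origin on its long axis near its balance point; x to the tip, z square to the flat. Wooden handle x = -62 to +18 mm, 22 wide (y), 16 thick (z); steel blade x = +18 to +83 mm, 20 wide, 2.5 thick, on the axis. At the start it slopes 27 degrees, butt on the ledge on the left, blade up to the right on the bowl's rim, origin 35 mm high, 113 mm from the bowl's axis
- knife_tip (a point): end of the blade on the knife's axis, x = +83 mm
- bowl: round white ceramic bowl, 120 mm across the rim, 61 mm high; origin at the centre of its underside
- soap_rest: low slatted wooden soap rest, 140 (x) x 95 (y) x 26 mm high, five flat slats across it; empty; origin at the centre of its underside
- bodna: orange plastic water pot, 128 mm across, 180 mm high, spout to its +y (tip 122 mm from the axis), pointing away from the robot, handle to -y (84 mm); stands beside the mirror stand, left or right; origin at the centre of its underside
- soap_dish: low dish with a bar of soap, 80 x 110 x 31 mm, on the other side of the mirror stand; origin at the centre of its underside
- tumbler: steel tumbler, 74 mm across the rim, 105 mm high, beside the tin; origin at the centre of its underside
- nail_brush: wooden nail brush, 85 x 40 x 30 mm, on the other side of the tin; origin at the centre of its underside
- shampoo: shampoo bottle, 60 mm across, 179 mm high; origin at the centre of its underside
- brush_mug: white mug with two toothbrushes, 76 mm across, mug 95 mm and brushes 170 mm high; origin at the centre of its underside
Not all that is in view belongs to the job. What is shaped like the soap_rest but green, red or yellow is not meant.

How it is judged:
By the outcome, as a careful person would: the job done as asked, in the order asked, and still so for the second after the job is handed in, with the robot touching nothing.
It also fails if it takes over 72 s, if anything falls off the work surface, if the arm or the gripper's body presses on something with over 40 N, if the wrist force passes 120 N, or if a joint passes its speed limit or range.

## Working session

There is one attempt and no reset: what is moved stays moved. The work goes in short steps, Python scripts to look and compute and a shell command to move; the robot and the scene stay as the last step left them, time stands still between calls to the robot, and variables do not carry over. Pictures are saved under pics/ and viewed, at most 12 in all, crops included, and the job is handed in when it is done.

```bash
ls; mkdir -p pics
cat > h.py <<'E'
import numpy as np,cv2
from workcell import manip
from scipy.spatial.transform import Rotation as R
def snap(n):
    p=manip.camera(n); return p
def save(p,f,crop=None,s=1):
    im=p["frame"][:,:,::-1]
    if crop: x0,y0,x1,y1=crop; im=im[y0:y1,x0:x1]
    if s!=1: im=cv2.resize(im,None,fx=s,fy=s,interpolation=cv2.INTER_CUBIC)
    cv2.imwrite("pics/"+f,im)
def att(p):
    a=np.array(p["attitude"],float)
    return a if a.shape==(3,3) else R.from_quat(a).as_matrix()
def proj(p,X):
    c=(np.atleast_2d(X)-p["eye"])@att(p); c=c*[1,-1,-1]
    u=c@np.array(p["camera_matrix"]).T; return u[:,:2]/u[:,2:]
def ray(p,uv,z):
    d=np.linalg.inv(p["camera_matrix"])@[uv[0],uv[1],1]; d=att(p)@(d*[1,-1,-1])
    e=np.array(p["eye"]); return e+d*(z-e[2])/d[2]
E
python3 - <<'E'
from h import *
np.set_printoptions(precision=3,suppress=True)
a=snap("side");b=snap("top")
save(a,"side0.png");save(b,"top0.png")
print(a.keys(),a["eye"],a["attitude"],b["eye"]); print(manip.get_obs()); print(manip.tcp_to_grasp)
for n in "mirror_stand bar_mid mirror_centre tin tin_slot tin_hinge lid_edge knife knife_tip bowl soap_rest bodna soap_dish tumbler nail_brush shampoo brush_mug".split():
    for c,p in(("s",a),("t",b)):
        for d in manip.tip_of(p,n)[:4]: print(n,c,round(d["score"],2),np.array(d["at"]),proj(p,d["at"])[0].round())
E
```

```text
pics
dict_keys(['frame', 'camera_matrix', 'eye', 'attitude', 'shot']) [-0.15  -0.674  0.728] [ 0.46  -0.187 -0.351  0.794] [0.269 0.007 1.735]
{'clock': 0.1, 'joint_pos': array([-1.33 ,  0.333, -0.065,  1.461,  0.022,  1.35 , -0.088]), 'joint_velocities': array([ 0.   , -0.001,  0.001, -0.002,  0.   , -0.   ,  0.001]), 'tau': array([  0.001, -62.674,   0.049, -39.243,   0.016,   0.007,  -0.   ]), 'position': array([0.163, 0.603, 0.231]), 'ee_rot': array([ 0.132,  0.991, -0.001, -0.   ]), 'ft_force': array([ 0.934, -0.206,  0.236]), 'torque': array([-0.008, -0.028, -0.012]), 'grasp_force': 0.0, 'grip_width': 0.9954067384369318}
0.0187
mirror_stand s 0.76 [ 0.79  -0.025 -0.003] [314. 212.]
mirror_stand t 0.68 [ 0.792 -0.03  -0.002] [262. 125.]
bar_mid s 0.57 [ 0.65  -0.036  0.288] [292. 146.]
bar_mid t 0.62 [ 0.656 -0.04   0.291] [268. 140.]
bar_mid t 0.26 [ 0.607 -0.034 -0.002] [265. 175.]
mirror_centre s 0.77 [ 0.604 -0.04   0.201] [282. 180.]
mirror_centre s 0.31 [0.701 0.234 0.004] [241. 195.]
mirror_centre t 0.58 [ 0.602 -0.046  0.203] [270. 164.]
tin s 0.24 [0.577 0.006 0.079] [2
[... 1280 characters left out ...]
   ] [174. 217.]
bodna s 0.72 [ 0.722 -0.307  0.003] [380. 255.]
bodna s 0.49 [ 0.792 -0.029 -0.003] [315. 212.]
bodna s 0.24 [0.713 0.039 0.003] [285. 213.]
bodna t 0.6 [ 0.719 -0.304  0.001] [338. 143.]
soap_dish s 0.85 [0.699 0.237 0.001] [241. 196.]
soap_dish t 0.75 [0.697 0.237 0.005] [190. 152.]
tumbler s 0.46 [0.713 0.042 0.001] [284. 213.]
tumbler t 0.67 [0.707 0.031 0.002] [246. 148.]
nail_brush s 0.88 [ 0.503 -0.116  0.003] [279. 264.]
nail_brush t 0.51 [ 0.51  -0.113 -0.005] [287. 201.]
shampoo s 0.91 [ 0.669 -0.462 -0.001] [426. 292.]
shampoo t 0.91 [ 0.668 -0.462 -0.002] [381. 155.]
brush_mug s 0.77 [0.67  0.455 0.   ] [196. 180.]
brush_mug t 0.75 [0.672 0.453 0.004] [130. 160.]
```

View pics/side0.png

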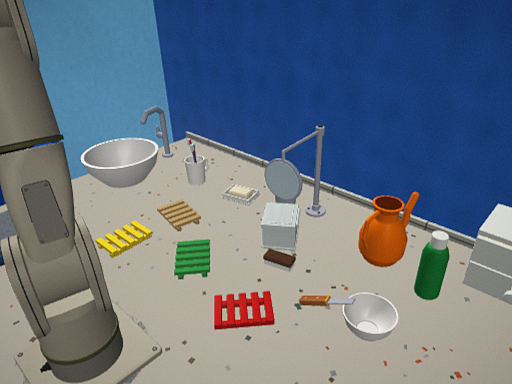

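View pics/top0.png

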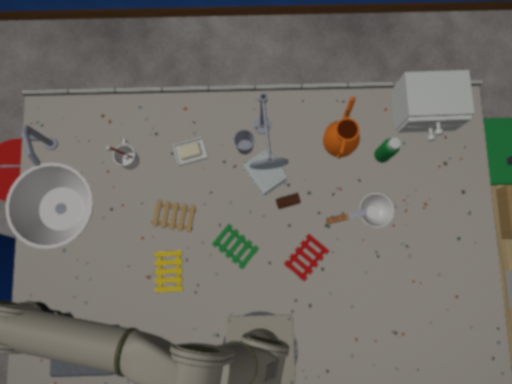

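The wooden rest is at side px (180,214) / top px (174,216). Its look-alikes are the green one (194,258), the red one (244,310) and the yellow one (124,238). There is only one knife, at side px (325,300) / top (343,217). The bodna stands on the right (382,235), so the mirror has to go left (+y). I'll check the choice in one crop while making the first approach.

```bash
python3 - <<'E'
from h import *
p=snap("side"); im=p["frame"][:,:,::-1]
a=cv2.resize(im[190:240,145:215],(560,400)[0:2],interpolation=cv2.INTER_CUBIC)
b=cv2.resize(im[280:345,290:405],(460,260),interpolation=cv2.INTER_CUBIC)
c=np.zeros((600,600,3),np.uint8); c[:320,:448]=cv2.resize(a,(448,320)); c[330:590,:460]=b
cv2.imwrite("pics/crop0.png",c)
E
python3 -m jog '{"offset":[[0.03,-0.026,0.008],[0.03,-0.026,0.008],[0.03,-0.026,0.008],[0.03,-0.026,0.008],[0.03,-0.026,0.008],[0.03,-0.026,0.008],[0.03,-0.026,0.008],[0.03,-0.026,0.008],[0.0125,-0.0375,0],[0.0125,-0.0375,0],[0.0125,-0.0375,0],[0.0125,-0.0375,0],[0.0125,-0.0375,0],[0.0125,-0.0375,0],[0.0125,-0.0375,0],[0.0125,-0.0375,0]],"yaw":[-4,-4,-4,-4,-4,-4,-4,-4,-4,-4,-4,-4,-4,-4,-4,-4],"jaw":[1,1,1,1,1,1,1,1,1,1,1,1,1,1,1,1]}' 60
```

```text
clock: 3.18
position: [0.5032, 0.0935, 0.2957]
ee_rot: [0.638, 0.77, 0.0, 0.0]
ft_force: [1.4, 0.3, -0.1]
grip_width: -0.001
grasp_force: 0.0
```

View pics/crop0.png

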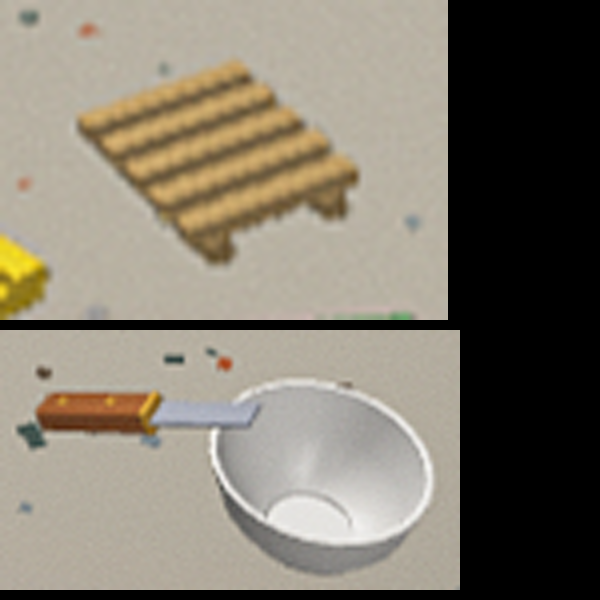

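The crop confirms both choices: the plain-wood rest, with its slats across the long axis, and the knife with its wooden handle on the left and its flat facing up. Next I go around to the right of the bar and push left.

```bash
python3 -m jog '{"offset":[[0,-0.0375,0],[0,-0.0375,0],[0,-0.0375,0],[0,-0.0375,0],[0,-0.0375,0],[0,-0.0375,0],[0,-0.0375,0],[0.025,0.005,-0.003],[0.025,0.005,-0.003],[0.025,0.005,-0.003],[0.025,0.005,-0.003],[0.025,0.005,-0.003],[0.025,0.005,-0.003],[0,0,0]],"yaw":[0,0,0,0,0,0,0,0,0,0,0,0,0,0],"jaw":[1,1,1,1,1,1,1,1,1,1,1,1,1,1]}'
```

```text
clock: 4.35
position: [0.656, -0.134, 0.2745]
ee_rot: [0.635, 0.772, -0.001, -0.001]
ft_force: [0.9, 0.5, -0.2]
grip_width: 0.0
grasp_force: 0.0
```

```bash
python3 -m jog '{"offset":[[-0.001,0.018,0],[-0.001,0.018,0],[-0.001,0.018,0],[-0.001,0.018,0],[-0.001,0.018,0],[0,0.021,0],[0,0.021,0],[0.0065,0.02,0],[0.0065,0.02,0],[0.0125,0.017,0],[0.0125,0.017,0],[0.017,0.013,0],[0.017,0.013,0],[0.011,0.0045,0],[0.011,0.0045,0],[0,0,0],[0,0,0]],"yaw":[0,0,0,0,0,0,0,0,0,0,0,0,0,0,0,0,0],"jaw":[1,1,1,1,1,1,1,1,1,1,1,1,1,1,1,1,1]}'
python3 - <<'E'
from h import *
np.set_printoptions(precision=3,suppress=True)
a=snap("side");b=snap("top")
save(a,"side1.png")
for n in "mirror_stand bar_mid mirror_centre".split():
    for c,p in(("s",a),("t",b)):
        for d in manip.tip_of(p,n)[:2]: print(n,c,round(d["score"],2),np.array(d["at"]))
E
```

```text
clock: 5.77
position: [0.7419, 0.1037, 0.2768]
ee_rot: [0.637, 0.771, -0.0, 0.0]
ft_force: [-0.4, -1.1, 1.2]
grip_width: 0.004
grasp_force: 0.0
mirror_stand s 0.87 [ 0.793 -0.027 -0.005]
mirror_stand t 0.84 [ 0.791 -0.028 -0.001]
bar_mid s 0.68 [0.765 0.111 0.289]
mirror_centre s 0.72 [0.753 0.159 0.203]
```

View pics/side1.png

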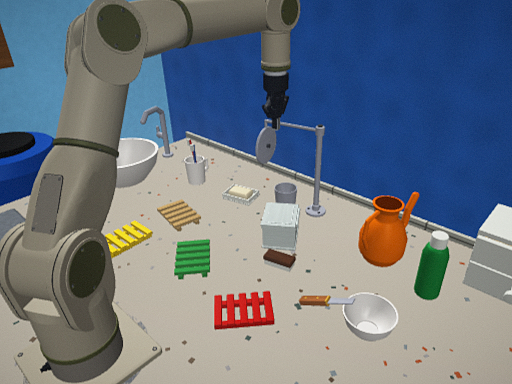

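The mirror now hangs left of the tin (px 265,145), at about 1.37 rad. Next I back off towards the knife and refine the knife and tin poses.

```bash
python3 -m jog '{"offset":[[-0.02,0,0],[-0.02,0,0],[-0.022,-0.033,0],[-0.022,-0.033,0],[-0.022,-0.033,0],[-0.022,-0.033,0],[-0.022,-0.033,0],[-0.022,-0.033,0],[-0.022,-0.033,0],[-0.022,-0.033,0],[-0.022,-0.033,0],[-0.022,-0.033,0],[-0.022,-0.033,0],[-0.022,-0.033,0],[0,0,0]],"yaw":[0,0,0,0,0,0,0,0,0,0,0,0,0,0,0],"jaw":[1,1,1,1,0,0,0,0,0,0,0,0,0,0,0]}'
python3 - <<'E'
from h import *
np.set_printoptions(precision=4,suppress=True)
for k in range(3):
  a=snap("side");b=snap("top")
  for n in "knife knife_tip bowl tin_slot tin_hinge lid_edge tin soap_rest mirror_centre".split():
    for c,p in(("s",a),("t",b)):
        for d in manip.tip_of(p,n)[:4]:
            if d["score"]>.5:print(n,c,round(d["score"],2),np.array(d["at"]))
  print()
for c,p in(("s",a),("t",b)):
  for n in("knife","soap_rest"):
    for m in manip.masks_of(p,n)[:4]:
        ys,xs=np.nonzero(m["region"]); 
        if len(xs)<5 or m["score"]<.4: continue
        rc=cv2.minAreaRect(np.c_[xs,ys].astype(np.float32)); bx=cv2.boxPoints(rc)
        print(c,n,round(m["score"],2),len(xs),[ray(p,q,0.026 if n=="soap_rest" else .035)[:2].round(3).tolist() for q in bx])
print(manip.get_obs()["joint_pos"])
E
```

```text
clock: 7.42
position: [0.4323, -0.2994, 0.2782]
ee_rot: [0.641, 0.767, -0.0, 0.001]
ft_force: [-0.1, -0.9, 0.0]
grip_width: 0.998
grasp_force: 0.0
knife s 0.91 [ 0.441  -0.302   0.0372]
knife_tip s 0.89 [ 0.4493 -0.3776  0.0757]
knife_tip s 0.73 [ 0.4648 -0.4116 -0.0015]
knife_tip t 0.67 [0.6724 0.4528 0.0004]
bowl s 0.97 [ 0.4631 -0.4119  0.001 ]
bowl t 0.54 [0.5745 0.0098 0.0794]
tin_slot s 0.61 [0.5776 0.0076 0.0756]
tin_slot s 0.59 [ 0.6052 -0.0367  0.0013]
tin_slot t 0.77 [0.5747 0.0001 0.0696]
tin_hinge s 0.86 [ 0.6312 -0.0743  0.0791]
tin_hinge t 0.87 [ 0.6313 -0.0743  0.0839]
lid_edge s 0.62 [0.5782 0.0125 0.0767]
lid_edge s 0.52 [0.7173 0.0379 0.0031]
lid_edge t 0.83 [0.5751 0.0079 0.0803]
lid_edge t 0.74 [0.674  0.4521 0.0018]
tin s 0.72 [ 0.6037 -0.0341  0.0019]
tin t 0.88 [ 0.6055 -0.0361 -0.0009]
soap_rest s 0.86 [ 0.4641  0.2875 -0.0008]
soap_rest s 0.84 [ 0.3028 -0.1705 -0.0039]
soap_rest s 0.67 [ 0.3516  0.0761 -0.0014]
soap_rest s 0.59 [ 0.2741  0.3091 -0.0002]
soap_rest t 0.74 [ 0.4601  0.2928 -0.0019]
soap_rest t 0.7 [ 0.3508  0.0739 -0.0032]
soap_rest t 0.59 [ 0.2
[... 2256 characters left out ...]
0.486, 0.198], [0.382, 0.162]]
s soap_rest 0.6 1703 [[0.278, -0.087], [0.389, -0.187], [0.313, -0.263], [0.213, -0.171]]
s soap_rest 0.59 1220 [[0.361, 0.175], [0.43, 0.096], [0.316, -0.037], [0.255, 0.032]]
t knife 0.45 143 [[0.443, -0.239], [0.458, -0.308], [0.432, -0.314], [0.416, -0.244]]
t soap_rest 0.84 954 [[0.43, 0.371], [0.528, 0.355], [0.498, 0.211], [0.401, 0.229]]
t soap_rest 0.84 801 [[0.287, -0.086], [0.392, -0.181], [0.328, -0.252], [0.225, -0.157]]
t soap_rest 0.67 838 [[0.363, 0.16], [0.435, 0.099], [0.344, -0.007], [0.274, 0.055]]
t soap_rest 0.61 361 [[0.885, 0.201], [0.905, -0.049], [0.766, -0.058], [0.746, 0.189]]
[-0.2992  0.094   0.8667  1.6869 -0.0728  1.3942  0.7681]
```

```bash
python3 -m jog '{"offset":[[0.002,0,-0.04],[0.002,0,-0.04],[0.002,0,-0.04],[0.002,0,-0.04],[0,0,-0.04],[0,0.001,-0.03],[0,0,-0.02],[0,0,-0.014],[0,0,0],[0,0,0]],"yaw":[0,0,0,0,0,0,0,0,0,0],"jaw":[0,0,0,0,0,0,0,0,0,0]}'
python3 -m jog '{"offset":[[0,0,0],[0,0,0],[0,0,0],[0,0,0],[0,0,0],[0,0,0],[0,0,0],[0,0,0],[0,0,0],[0,0,0]],"yaw":[0,0,0,0,0,0,0,0,0,0],"jaw":[0.5,0.8,1,1,1,1,1,1,1,1]}' 100
```

```text
clock: 11.45
position: [0.4456, -0.2912, 0.0132]
ee_rot: [0.637, 0.771, -0.0, -0.0]
ft_force: [0.6, 0.2, 1.0]
grip_width: 1.0
grasp_force: 0.0
clock: 12.28
position: [0.4463, -0.2911, 0.0139]
ee_rot: [0.637, 0.771, 0.0, 0.0]
ft_force: [-1.3, 0.1, 6.3]
grip_width: 0.237
grasp_force: 97.5
```

```bash
python3 -m jog '{"offset":[[0,0,0.01],[0,0,0.03],[0,0,0.03],[0,0,0.03],[0,0,0.03],[0,0,0.02],[0,0,0]],"yaw":[0,0,0,0,0,0,0],"jaw":[1,1,1,1,1,1,1]}'
python3 - <<'E'
from h import *
np.set_printoptions(precision=4,suppress=True)
a=snap("side");save(a,"side2.png",(230,180,430,360),4) if 0 else save(a,"side2.png",(230,200,430,350),4)
print(manip.get_obs()["position"])
for n in "knife knife_tip".split():
   for d in manip.tip_of(a,n)[:2]: print(n,round(d["score"],2),np.array(d["at"]))
E
```

```text
clock: 12.87
position: [0.4476, -0.2925, 0.168]
ee_rot: [0.637, 0.771, 0.001, 0.003]
ft_force: [0.7, -1.3, -1.0]
grip_width: 0.232
grasp_force: 97.9
[ 0.4469 -0.2917  0.1657]
knife 0.9 [ 0.449  -0.3008  0.1885]
knife 0.72 [0.671  0.4565 0.0037]
knife_tip 0.86 [ 0.4589 -0.3779  0.2257]
knife_tip 0.52 [0.6709 0.4552 0.0015]
```

View pics/side2.png

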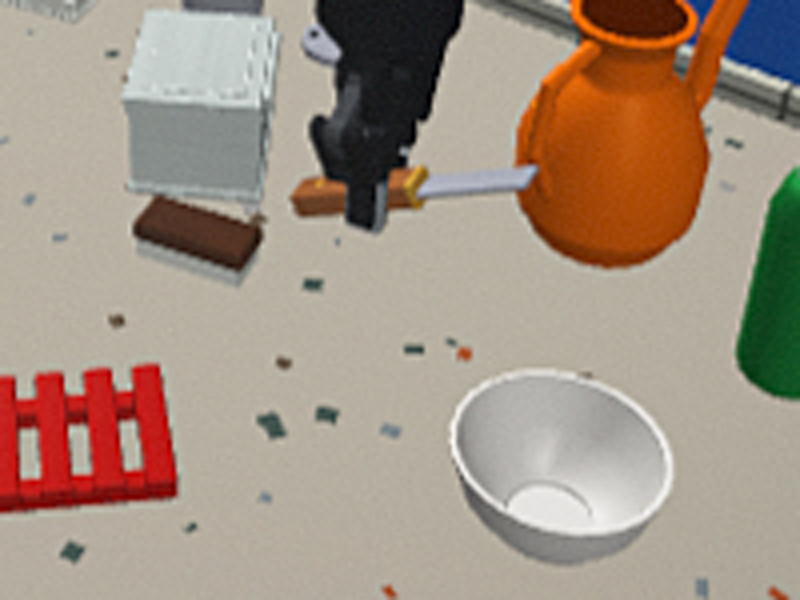

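The knife is held at mid-handle with the blade up about 27°. In the crop the tip is at about (535,180) and the bowl is undisturbed. Next I carry it to a pose in front of the slot and measure there.

```bash
python3 -m jog '{"offset":[[0.005,0.0336,0],[0.005,0.0336,0],[0.005,0.0336,0],[0.005,0.0336,0],[0.005,0.0336,0],[0.005,0.0336,0],[0.005,0.0336,0],[0.005,0.0336,0],[0.005,0.0336,0],[0.005,0.0336,0],[0.005,0.0336,0],[0.005,0.0336,0],[0,0,-0.034],[0,0,-0.034],[0,0,-0.034],[0,0,-0.034],[0,0,-0.01],[0,0,0]],"yaw":[1.9,1.9,1.9,1.9,1.9,1.9,1.9,1.9,1.9,1.9,1.9,1.9,0,0,0,0,0,0],"jaw":[1,1,1,1,1,1,1,1,1,1,1,1,1,1,1,1,1,1]}'
cat > m.py <<'E'
from h import *
import sys
np.set_printoptions(precision=4,suppress=True)
ref={"knife":None,"knife_tip":None,"tin_slot":(.5783,.0048,.0757),"tin_hinge":(.6307,-.0744,.0805),"tin":(.6045,-.0348,0),"lid_edge":None}
acc={}
N=int(sys.argv[1])
for k in range(N):
  for c in "side","top":
    p=snap(c)
    for n in ref:
      for d in manip.tip_of(p,n)[:3]:
        X=np.array(d["at"])
        if d["score"]>.4 and .45<X[0]<.7 and -.12<X[1]<.15 and (n in("tin","knife") or X[2]>.04): acc.setdefault((n,c),[]).append(X)
for k,v in acc.items(): print(k,len(v),np.median(v,0))
o=manip.get_obs();print(o["position"],o["ee_rot"],o["ft_force"],o["clock"])
save(snap("side"),sys.argv[2],(220,170,340,260),6)
if len(sys.argv)>3:
  for c,p in(("t",snap("top")),):
    for m in manip.masks_of(p,"tin")[:1]:
        cs,_=cv2.findContours(m["region"].astype(np.uint8),0,2); rc=cv2.minAreaRect(max(cs,key=len)); print(m["score"],[ray(p,q,.0865)[:2].round(4).tolist() for q in cv2.boxPoints(rc)])
E
python3 m.py 4 tin1.png 1
```

```text
clock: 14.52
position: [0.5038, 0.1107, 0.0144]
ee_rot: [0.472, 0.881, -0.003, -0.002]
ft_force: [0.3, -1.3, -0.9]
grip_width: 0.237
grasp_force: 98.3
('knife', 'side') 4 [0.5105 0.102  0.0371]
('knife_tip', 'side') 4 [0.5497 0.0407 0.0721]
('tin_hinge', 'side') 4 [ 0.6317 -0.0756  0.0789]
('tin', 'side') 3 [ 0.6026 -0.0348  0.0033]
('lid_edge', 'side') 4 [0.578  0.0101 0.0788]
('tin_slot', 'top') 4 [0.5774 0.0016 0.0716]
('tin_hinge', 'top') 4 [ 0.631  -0.0716  0.0783]
('tin', 'top') 4 [ 0.6058 -0.0367 -0.002 ]
('lid_edge', 'top') 6 [0.5774 0.0096 0.0803]
('tin_slot', 'side') 2 [0.5776 0.0046 0.0768]
('knife_tip', 'top') 4 [0.5533 0.045  0.0725]
('knife', 'top') 1 [0.5124 0.1012 0.0352]
[0.5059 0.1121 0.0173] [ 0.4719  0.8817  0.     -0.    ] [ 0.5138 -0.3452 -1.2879] 17.3167
0.76 [[0.6282, 0.0472], [0.6903, -0.0455], [0.576, -0.1174], [0.5154, -0.0252]]
```

View pics/tin1.png

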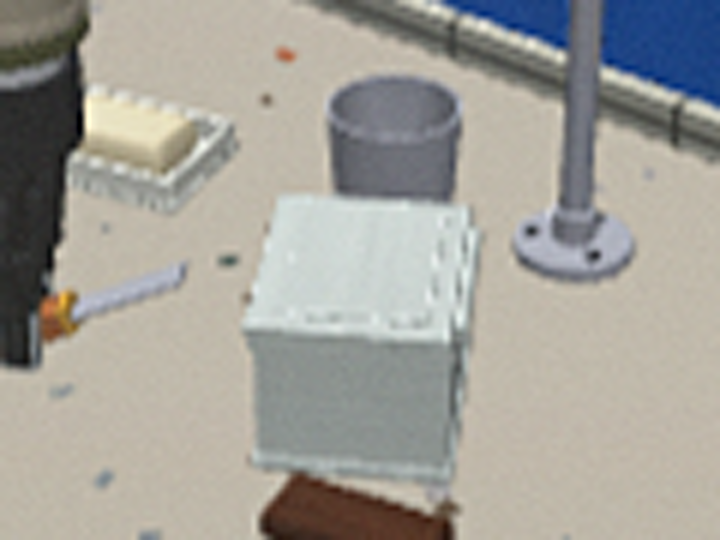

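```bash
python3 -m jog '{"offset":[[0.005,-0.0073,0],[0.005,-0.0073,0],[0.005,-0.0073,0.001],[0.005,-0.0073,0],[0,0,0],[0,0,0]],"yaw":[0,0,0,0,0,0],"jaw":[1,1,1,1,1,1]}'
python3 m.py 3 tin2.png
```

```text
clock: 17.97
position: [0.5263, 0.082, 0.0183]
ee_rot: [0.473, 0.881, -0.0, 0.0]
ft_force: [0.4, 0.2, -1.5]
grip_width: 0.243
grasp_force: 98.2
('knife', 'side') 3 [0.5314 0.0732 0.0382]
('knife_tip', 'side') 4 [0.5709 0.0107 0.0761]
('tin_slot', 'side') 3 [0.5781 0.0048 0.075 ]
('tin_hinge', 'side') 4 [ 0.6317 -0.0751  0.0782]
('tin', 'side') 4 [ 0.6021 -0.0369  0.0016]
('lid_edge', 'side') 3 [0.5787 0.0106 0.079 ]
('knife', 'top') 4 [0.5336 0.0739 0.0386]
('knife_tip', 'top') 3 [0.5715 0.0168 0.0702]
('tin_slot', 'top') 2 [0.5773 0.001  0.0717]
('tin_hinge', 'top') 3 [ 0.6303 -0.0737  0.0799]
('tin', 'top') 4 [ 0.6041 -0.0338 -0.003 ]
('lid_edge', 'top') 2 [0.5769 0.0113 0.0817]
[0.526  0.0829 0.0184] [0.4719 0.8816 0.0001 0.    ] [-0.2746 -0.4521 -1.5053] 20.0667
```

View pics/tin2.png

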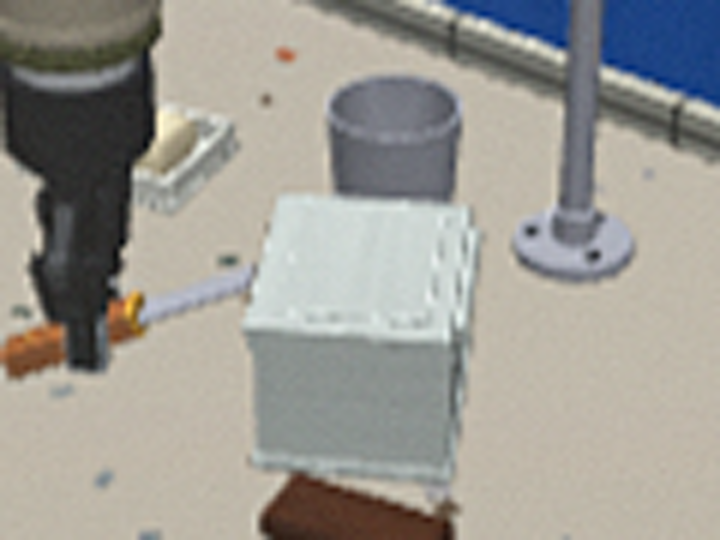

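The tip (crop ~250,270) is at slot height, about 11 mm in front of the wall. I insert it gently along the blade's slope.

```bash
python3 -m jog '{"offset":[[0.0022,-0.0033,0],[0.0022,-0.0033,0],[0.0022,-0.0033,0],[0.0022,-0.0033,0.002],[0.0022,-0.0033,0.002],[0,0,0]],"yaw":[0,0,0,0,0,0],"jaw":[1,1,1,1,1,1]}'
```

```text
clock: 20.62
position: [0.5378, 0.0653, 0.0229]
ee_rot: [0.472, 0.881, 0.0, 0.001]
ft_force: [0.3, 0.1, -0.7]
grip_width: 0.239
grasp_force: 98.2
```

```bash
python3 -m jog '{"offset":[[0.0022,-0.0033,0.002],[0.0002,-0.0003,0.008],[0.0007,-0.001,0.008],[0.0011,-0.0017,0.008],[0.0015,-0.0023,0.0076],[0,0,0]],"yaw":[0,0,0,0,0,0],"jaw":[1,1,1,1,1,1]}' 
python3 m.py 2 tin3.png
```

```text
clock: 21.12
position: [0.5436, 0.0573, 0.0578]
ee_rot: [0.472, 0.881, 0.001, 0.001]
ft_force: [0.1, -0.6, -2.0]
grip_width: 0.234
grasp_force: 98.7
('knife', 'side') 1 [0.5498 0.0486 0.0771]
('knife_tip', 'side') 3 [ 0.5898 -0.0131  0.1108]
('tin_slot', 'side') 2 [0.5778 0.0041 0.0757]
('tin_hinge', 'side') 2 [ 0.6306 -0.0742  0.0771]
('tin', 'side') 2 [ 0.6013 -0.036   0.0005]
('lid_edge', 'side') 1 [0.5812 0.0007 0.1228]
('tin_slot', 'top') 1 [0.5798 0.0004 0.0725]
('tin_hinge', 'top') 1 [ 0.631  -0.0752  0.0787]
('tin', 'top') 3 [ 0.602  -0.035  -0.0028]
('lid_edge', 'top') 2 [0.5829 0.0018 0.1234]
[0.5427 0.0578 0.056 ] [0.4719 0.8817 0.0001 0.    ] [-0.4744 -0.5119 -0.9536] 22.5167
```

View pics/tin3.png

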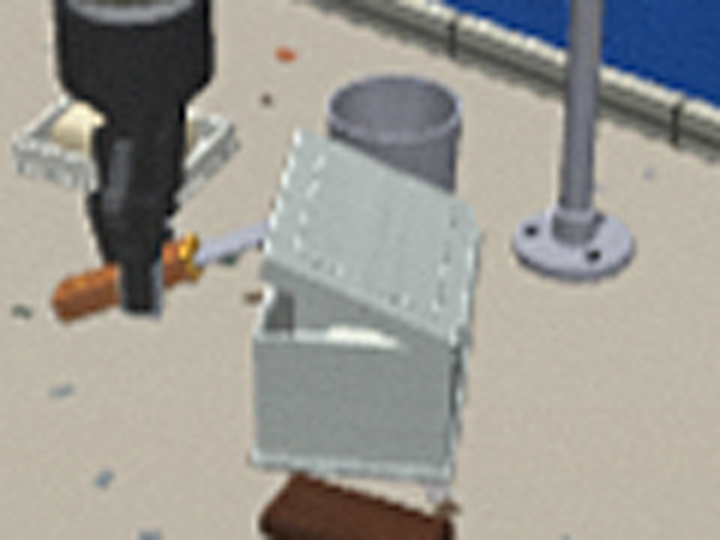

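The lid is open about 0.42 rad with the blade under it. I continue along the arc.

```bash
python3 -m jog '{"offset":[[0.0019,-0.0029,0.0073],[0.0023,-0.0035,0.0069],[0.0027,-0.0041,0.0064],[0.003,-0.0046,0.0059],[0.0034,-0.0051,0.0053],[0.0036,-0.0055,0.0047],[0.0039,-0.0058,0.004],[0.0041,-0.0062,0.0034],[0.0042,-0.0064,0.0026],[0,0,0],[0,0,0]],"yaw":[0,0,0,0,0,0,0,0,0,0,0],"jaw":[1,1,1,1,1,1,1,1,1,1,1]}' 
python3 m.py 2 tin4.png
```

```text
clock: 23.48
position: [0.5727, 0.0125, 0.1029]
ee_rot: [0.472, 0.881, 0.0, 0.001]
ft_force: [0.4, -0.1, -0.2]
grip_width: 0.236
grasp_force: 98.8
('knife', 'side') 3 [0.5763 0.0031 0.1234]
('knife_tip', 'side') 2 [ 0.6187 -0.0585  0.1605]
('tin_slot', 'side') 2 [0.5776 0.0051 0.0763]
('tin_hinge', 'side') 2 [ 0.631  -0.0751  0.0762]
('tin', 'side') 2 [ 0.6016 -0.0362  0.0028]
('lid_edge', 'side') 2 [ 0.6216 -0.0535  0.1762]
('tin_slot', 'top') 2 [0.5786 0.0003 0.0729]
('tin_hinge', 'top') 2 [ 0.631  -0.0749  0.0814]
('tin', 'top') 2 [ 0.6045 -0.0348 -0.0005]
('lid_edge', 'top') 2 [ 0.62   -0.0558  0.1772]
[0.5718 0.0137 0.1025] [0.4719 0.8817 0.0001 0.    ] [-0.3304  0.8891 -0.2816] 24.8833
```

```bash
python3 -m jog '{"offset":[[0.0045,-0.0068,0.0008],[0.0045,-0.0068,0],[0.0015,-0.0023,0],[0,0,0],[0,0,0]],"yaw":[0,0,0,0,0],"jaw":[1,1,1,1,1]}' 
python3 m.py 3 tin5.png
```

```text
clock: 25.35
position: [0.5825, -0.0031, 0.1032]
ee_rot: [0.472, 0.881, -0.0, 0.0]
ft_force: [-0.9, -0.2, -1.3]
grip_width: 0.24
grasp_force: 98.9
('knife', 'side') 4 [ 0.5876 -0.0119  0.1255]
('knife_tip', 'side') 3 [ 0.624  -0.0729  0.1595]
('tin_slot', 'side') 3 [0.5781 0.0032 0.0754]
('tin_hinge', 'side') 3 [ 0.631  -0.0765  0.0784]
('tin', 'side') 3 [ 0.6037 -0.035   0.0012]
('lid_edge', 'side') 3 [ 0.6345 -0.0724  0.179 ]
('knife_tip', 'top') 3 [ 0.6291 -0.0683  0.1551]
('tin_hinge', 'top') 3 [ 0.6312 -0.0726  0.0786]
('tin', 'top') 5 [ 0.6058 -0.0366 -0.0013]
('lid_edge', 'top') 3 [ 0.6326 -0.0731  0.1813]
[ 0.5822 -0.0022  0.1032] [0.4719 0.8817 0.     0.    ] [-0.6516 -0.6745 -0.0308] 27.45
```

View pics/tin5.png

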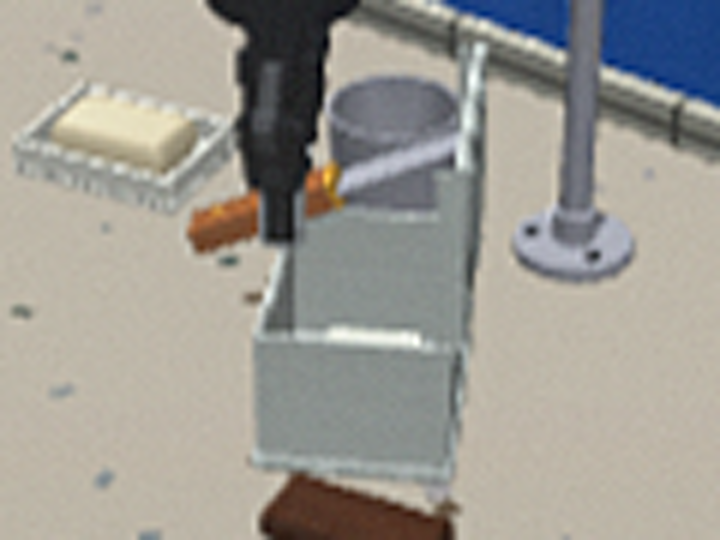

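The lid stands upright, seen edge-on at crop x≈470. I give it a tiny nudge, retreat, and carry the knife to the wooden rest.

```bash
python3 -m jog '{"offset":[[0.0008,-0.0013,0],[0,0,0],[-0.0066,0.01,0.001],[-0.0066,0.01,0.002],[-0.0066,0.01,0.015],[-0.0066,0.01,0.02],[-0.0066,0.01,0.025],[-0.0066,0.01,0.025],[-0.0098,0.0309,0],[-0.0098,0.0309,0],[-0.0098,0.0309,0],[-0.0098,0.0309,0],[-0.0098,0.0309,0],[-0.0098,0.0309,0],[-0.0098,0.0309,0],[-0.0098,0.0309,0],[0,0,0],[0,0,0]],"yaw":[0,0,0,0,0,0,-4.5,-4.5,-4.5,-4.5,-4.5,-4.5,-4.5,-4.5,-4.5,-4.9,0,0],"jaw":[1,1,1,1,1,1,1,1,1,1,1,1,1,1,1,1,1,1]}'
python3 - <<'E'
from h import *
np.set_printoptions(precision=4,suppress=True)
for k in range(2):
  for c in "side","top":
    p=snap(c)
    for n in "lid_edge tin_hinge knife knife_tip soap_rest mirror_centre".split():
        for d in manip.tip_of(p,n)[:4]:
            if d["score"]>.5 and (n!="soap_rest" or abs(d["at"][0]-.463)<.05):print(n,c,round(d["score"],2),np.array(d["at"]))
o=manip.get_obs();print(o["position"],o["ee_rot"],o["joint_pos"])
E
```

```text
clock: 29.0
position: [0.4634, 0.306, 0.191]
ee_rot: [0.774, 0.633, -0.0, -0.0]
ft_force: [-0.3, -0.4, -0.8]
grip_width: 0.236
grasp_force: 98.9
lid_edge side 0.88 [ 0.6341 -0.0715  0.1795]
tin_hinge side 0.88 [ 0.6317 -0.0756  0.0768]
tin_hinge side 0.65 [0.4612 0.2987 0.2121]
soap_rest side 0.96 [ 0.4614  0.2899 -0.0006]
mirror_centre side 0.76 [0.7559 0.1572 0.2027]
mirror_centre side 0.75 [ 0.4999 -0.1152  0.0038]
lid_edge top 0.68 [0.5791 0.0014 0.072 ]
lid_edge top 0.63 [0.7621 0.1084 0.292 ]
lid_edge top 0.52 [ 0.6327 -0.0717  0.1779]
tin_hinge top 0.81 [ 0.6337 -0.0743  0.0789]
knife top 0.56 [0.4631 0.292  0.213 ]
knife top 0.52 [0.4487 0.2218 0.2444]
knife_tip top 0.66 [0.4453 0.2246 0.2453]
soap_rest top 0.74 [0.4626 0.2915 0.001 ]
mirror_centre top 0.89 [0.7602 0.1524 0.2036]
lid_edge side 0.88 [ 0.632  -0.0708  0.1791]
tin_hinge side 0.87 [ 0.6321 -0.0761  0.0781]
soap_rest side 0.71 [ 0.4639  0.2881 -0.0036]
mirror_centre side 0.77 [0.755  0.1561 0.2026]
lid_edge top 0.73 [0.4657 0.2947 0.2105]
lid_edge top 0.55 [ 0.6313 -0.0741  0.1835]
tin_hinge top 0.98 [ 0.6326 -0.075   0.0779]
knife_tip top 0.56 [ 0.5073 -0.1147 -0.0011]
knife_tip top 0.53 [0.4491 0.2269 0.2429]
soap_rest top 0.6 [0.4604 0.2923 0.0005]
mirror_centre top 0.56 [0.756  0.1568 0.2037]
[0.4651 0.3037 0.1912] [0.7756 0.6313 0.     0.    ] [-1.0671  0.211   0.4661  1.7261 -0.1001  1.2279 -0.7806]
```

```bash
python3 -m jog '{"offset":[[0,0,-0.034],[0,0,-0.034],[0,0,-0.034],[0,0,-0.03],[0,0,-0.015],[0,0,0],[0,0,0]],"yaw":[0,0,0,0,0,0,0],"jaw":[1,1,1,1,1,1,1]}' 
python3 -m jog '{"offset":[[0,0,0],[0,0,0],[0,0,-0.003],[0,0,-0.003],[0,0,0]],"yaw":[0,0,0,0,0],"jaw":[1,1,1,1,1]}' 22
```

```text
clock: 30.98
position: [0.465, 0.3035, 0.0442]
ee_rot: [0.776, 0.631, -0.001, 0.0]
ft_force: [0.8, -1.1, -0.6]
grip_width: 0.241
grasp_force: 99.0
clock: 31.4
position: [0.4655, 0.3041, 0.0387]
ee_rot: [0.776, 0.631, 0.001, -0.0]
ft_force: [0.4, 0.4, 2.8]
grip_width: 0.236
grasp_force: 99.5
```

```bash
python3 -m jog '{"offset":[[0,0,0],[0,-0.001,-0.003],[0,-0.001,-0.003],[0,0,0]],"yaw":[0,0,0,0],"jaw":[0.8,0.8,0.8,0.8]}' 20
```

```text
clock: 31.73
position: [0.4671, 0.3025, 0.0341]
ee_rot: [0.776, 0.631, 0.002, 0.0]
ft_force: [0.9, -1.6, 14.9]
grip_width: 0.238
grasp_force: 101.4
```

```bash
python3 -m jog '{"offset":[[0,0,0.002],[0,0,0.002],[0,0,0]],"yaw":[0,0,0],"jaw":[0.77,0.77,0.77]}' 20; python3 -m jog '{"offset":[[0,0,0],[0,0,0]],"yaw":[0,0],"jaw":[0.76,0.76]}' 20
```

```text
clock: 31.98
position: [0.4648, 0.3016, 0.0363]
ee_rot: [0.776, 0.631, -0.0, 0.0]
ft_force: [0.5, 0.8, -0.5]
grip_width: 0.236
grasp_force: 99.4
clock: 32.15
position: [0.4646, 0.3015, 0.0358]
ee_rot: [0.776, 0.631, -0.0, 0.0]
ft_force: [-0.6, 0.4, -0.8]
grip_width: 0.239
grasp_force: 69.7
```

```bash
python3 -m jog '{"offset":[[0,0,0],[0,-0.0005,-0.003],[0,0,0]],"yaw":[0,0,0],"jaw":[0.754,0.754,0.754]}' 20; python3 -m jog '{"offset":[[0,-0.0005,-0.003],[0,0,-0.002],[0,0,0]],"yaw":[0,0,0],"jaw":[0.754,0.754,0.754]}' 20
```

```text
clock: 32.4
position: [0.4651, 0.301, 0.0333]
ee_rot: [0.776, 0.631, -0.0, -0.0]
ft_force: [-3.0, -2.4, 7.5]
grip_width: 0.249
grasp_force: 47.1
clock: 32.65
position: [0.4656, 0.3, 0.0286]
ee_rot: [0.776, 0.631, 0.0, 0.0]
ft_force: [-1.5, -4.3, 9.2]
grip_width: 0.245
grasp_force: 47.7
```

```bash
python3 -m jog '{"offset":[[0,-0.0005,-0.003],[0,-0.0005,-0.003],[0,0,-0.003],[0,0,0]],"yaw":[0,0,0,0],"jaw":[0.751,0.751,0.751,0.751]}' 20
python3 - <<'E'
from h import *
np.set_printoptions(precision=4,suppress=True)
for c in "side","top","side":
    p=snap(c)
    for n in "knife knife_tip soap_rest".split():
        for d in manip.tip_of(p,n)[:4]:
            if d["score"]>.4 and abs(d["at"][0]-.463)<.05:print(n,c,round(d["score"],2),np.array(d["at"]))
save(p,"rest1.png",(140,170,230,245),7)
E
```

```text
clock: 32.98
position: [0.4663, 0.3, 0.0255]
ee_rot: [0.776, 0.631, 0.001, -0.001]
ft_force: [-27.1, -18.4, 81.7]
grip_width: 0.25
grasp_force: 79.2
knife side 0.62 [0.4647 0.2885 0.046 ]
knife_tip side 0.6 [0.4447 0.2076 0.0629]
knife_tip side 0.49 [ 0.5014 -0.1139  0.0039]
soap_rest side 0.89 [ 0.4648  0.2881 -0.001 ]
knife top 0.69 [0.4667 0.2892 0.0443]
knife_tip top 0.5 [0.4462 0.215  0.0581]
soap_rest top 0.73 [ 0.4619  0.2919 -0.0014]
knife side 0.47 [0.4627 0.2893 0.0463]
knife_tip side 0.41 [0.4446 0.2097 0.0612]
soap_rest side 0.83 [ 0.4642  0.2879 -0.0031]
```

View pics/rest1.png

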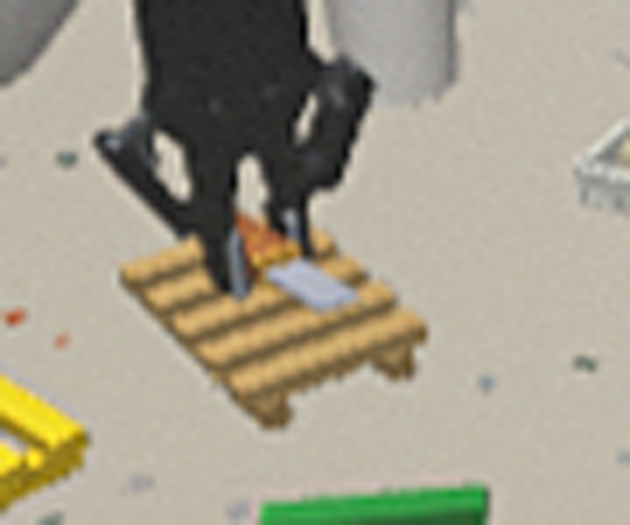

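The fingertips touched the slats (81 N), so I raise at once. The knife now slopes only about 11°, so I release it just above the slats.

```bash
python3 -m jog '{"offset":[[0,0,0.003],[0,0,0]],"yaw":[0,0],"jaw":[0.754,0.754]}' 20
```

```text
clock: 33.75
position: [0.4661, 0.2999, 0.0259]
ee_rot: [0.776, 0.631, 0.001, -0.001]
ft_force: [-14.4, -11.0, 46.8]
grip_width: 0.249
grasp_force: 59.0
```

```bash
python3 -m jog '{"offset":[[0,0,0.002],[0,0,0.001],[0,0,0]],"yaw":[0,0,0],"jaw":[0.754,0.754,0.754]}' 20
```

```text
clock: 34.0
position: [0.4658, 0.2999, 0.0262]
ee_rot: [0.776, 0.631, 0.001, 0.0]
ft_force: [-1.9, -2.7, 13.3]
grip_width: 0.253
grasp_force: 40.7
```

```bash
python3 -m jog '{"offset":[[0,0,0.001],[0,0,0.001],[0,0,0],[0,0,0],[0,0,0],[0,0,0],[0,0,0]],"yaw":[0,0,0,0,0,0,0],"jaw":[0.754,0.748,0.742,0.73,0.7,0.66,0.6]}' 20
python3 - <<'E'
from h import *
np.set_printoptions(precision=4,suppress=True)
for c in "side","top","side","top":
    p=snap(c)
    for n in "knife knife_tip soap_rest".split():
        for d in manip.tip_of(p,n)[:4]:
            if d["score"]>.4 and abs(d["at"][0]-.463)<.05:print(n,c,round(d["score"],2),np.array(d["at"]))
E
```

```text
clock: 34.58
position: [0.465, 0.2997, 0.0271]
ee_rot: [0.776, 0.631, -0.0, 0.0]
ft_force: [0.7, 0.1, 1.1]
grip_width: 0.4
grasp_force: 0.0
knife side 0.66 [0.4606 0.2838 0.0333]
knife_tip side 0.56 [0.4421 0.2039 0.0337]
soap_rest side 0.64 [ 0.4629  0.2871 -0.0013]
knife top 0.67 [0.4609 0.2849 0.0332]
soap_rest top 0.66 [0.4627 0.2876 0.0025]
knife side 0.65 [0.4626 0.2855 0.0333]
knife_tip side 0.53 [0.4439 0.2065 0.0304]
soap_rest side 0.64 [ 0.4633  0.2908 -0.0002]
knife top 0.59 [0.4609 0.2858 0.0316]
knife_tip top 0.45 [0.4446 0.2091 0.0298]
soap_rest top 0.61 [ 0.4622  0.2924 -0.0012]
```

The knife lies flat on the rest (z ≈ 0.033), within about 5 mm of its middle. Now I withdraw straight up.

```bash
python3 -m jog '{"offset":[[0,0,0],[0,0,0.005],[0,0,0.015],[0,0,0.03],[0,0,0.03],[0,0,0.03],[-0.01,0.02,0.03],[-0.02,0.03,0.02],[-0.02,0.03,0],[-0.02,0.03,0],[-0.02,0.03,0],[0,0,0],[0,0,0]],"yaw":[0,0,0,0,0,0,0,0,0,0,0,0,0],"jaw":[0.5,0.45,0.4,0.4,0.4,0.4,0.4,0.4,0.4,0.4,0.4,0.4,0.4]}' 20
python3 - <<'E'
from h import *
np.set_printoptions(precision=4,suppress=True)
for c in "side","top":
    p=snap(c)
    for n in "knife knife_tip soap_rest lid_edge tin_hinge mirror_centre bodna tumbler nail_brush bowl".split():
        for d in manip.tip_of(p,n)[:2]:
            if d["score"]>.5:print(n,c,round(d["score"],2),np.array(d["at"]))
    if c=="side": save(p,"end.png",(120,110,440,350),2.5)
E
```

```text
clock: 36.47
position: [0.3732, 0.4415, 0.1873]
ee_rot: [0.774, 0.633, -0.0, -0.0]
ft_force: [1.4, -1.8, 0.5]
grip_width: 0.598
grasp_force: 0.0
knife side 0.77 [0.4617 0.2861 0.0355]
knife_tip side 0.71 [0.4412 0.2062 0.0301]
soap_rest side 0.96 [0.276  0.3117 0.0005]
soap_rest side 0.84 [0.4619 0.286  0.0003]
lid_edge side 0.61 [ 0.6337 -0.07    0.1813]
tin_hinge side 0.8 [ 0.6305 -0.0752  0.0786]
mirror_centre side 0.85 [0.754  0.158  0.2011]
bodna side 0.96 [ 0.7207 -0.3047 -0.0011]
tumbler side 0.67 [0.716  0.0396 0.0017]
nail_brush side 0.6 [ 0.5017 -0.1143  0.0051]
bowl side 0.72 [ 0.6314 -0.0785  0.0797]
bowl side 0.67 [ 0.4673 -0.412   0.0002]
knife top 0.68 [0.4638 0.285  0.035 ]
knife_tip top 0.66 [0.444  0.2097 0.0293]
soap_rest top 0.89 [0.4592 0.2915 0.0018]
soap_rest top 0.75 [ 0.2711  0.3064 -0.0014]
lid_edge top 0.77 [ 0.6335 -0.0735  0.181 ]
mirror_centre top 0.88 [0.7581 0.1576 0.2045]
bodna top 0.6 [ 0.7183 -0.303   0.001 ]
tumbler top 0.6 [0.7085 0.0349 0.0032]
nail_brush top 0.62 [ 0.5091 -0.1123 -0.0009]
nail_brush top 0.57 [ 0.7918 -0.0301 -0.0022]
bowl top 0.77 [ 0.4632 -0.4155  0.    ]
```

View pics/end.png

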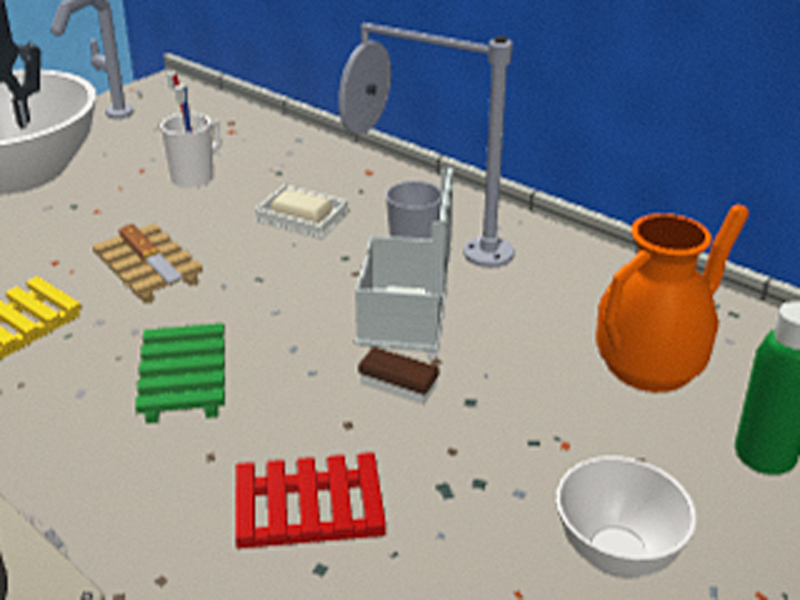

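The picture shows the mirror swung left (365,90), the lid upright (447,220), the knife flat on the wooden rest (150,255), and everything else where it was.

```bash
python3 -c "
from workcell import manip
print(manip.hand_in())"
```

```text
the job is handed in; nothing more can be done
None
```

Job handed in at about 37 s: the mirror is swung left, the lid stands upright, and the knife lies flat within about 5 mm of the wooden rest's middle; while lowering it, the fingertips briefly pressed the slats (wrist force up to 82 N).

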